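# Index the bench magnifier over the watch and hold the lock pin home

## Task

The magnifier stand on the watchmaker's bench is locked one hole away from the watch: pull the red lock plunger up, slide the green sleeve along its rail to the next hole on the watch's side, so that the lens stands over the watch, and let the pin drop into that hole. Then press the red knob fully home, down onto its steel bushing, against its spring and keep it pressed: finish while still holding it down, without letting go. Leave the watch, the empty holder and everything else on the bench where they are.

Things in the scene. Friction and masses are not known exactly. Their poses are not given: they have to be found in the camera images.
- stand: Magnifier stand, fixed to the bench; its place and yaw (up to 0.4 rad) vary. Grey base plate 195 x 350 x 12 mm (x -55 to 140 mm), two dark posts (tops 144 mm up) and a level perforated aluminium rail along its y axis. Origin at bench level under the middle of the rail; z up; lens and watch are on the +x side, away from the robot.
- rail_mid (a point): Middle of the rail's top face, 137 mm above the bench, at the middle hole. Rail 24 mm square, 310 mm long. Five holes 11 mm wide along its top, 50 mm apart: at y = -100, -50, 0, 50, 100 mm of the stand frame.
- sleeve_top (a point): Centre of the top face of the green sleeve, a block 46 x 46 mm around the rail; top 148 mm above the bench. On it stands a steel bushing 18 mm wide, 14 mm high, then the red knob. Nothing near the knob is higher than this face.
- sleeve (a joint): Position of the green sleeve (with lens and knob) along the rail, m: 0 in the middle hole (where it starts), growing toward the stand's +y; travel +-0.108. The next holes are at +0.050 and -0.050. It slides with about 2 N once the pin is out; the pin locks it otherwise, with about 1.5 mm of play.
- plunger (a joint): Height of the lock plunger (red knob and pin), m: 0 at rest, pin 8 mm deep in a hole; +0.014 fully pulled up; -0.004 pressed fully home, knob on its bushing. A spring of 1 N per mm returns it to 0 from both sides (let go, the knob rises 4 mm off the bushing). The round-tipped 8 mm pin is clear of the holes above +0.008; lowered between holes it rides on the rail and drops into the next hole.
- knob (a point): Centre of the red knob, an upright ribbed cylinder 26 mm in diameter and 26 mm high (at rest from 166 to 192 mm above the bench), 18 mm above the sleeve's top at rest. It moves with sleeve and plunger. Takes hold from above at any yaw.
- lens (a point): Centre of the round lens, 65 mm across in a black ring, level, 118 mm above the bench, on a short rod 88 mm to the stand's +x side of the rail; it moves with the sleeve.
- watch: Steel wristwatch head, 40 mm, white dial with blue hands, on a round wooden holder 54 mm in diameter, 29 mm high in all, loose on the base plate. Origin at the centre of its underside. It stands under the lens's path by one of the two next holes, at about (88, +50) or (88, -50) mm in the stand frame: this tells which way to slide.
- empty_holder: Black round holder 54 mm in diameter, 25 mm high with four brass pins and no watch, loose on the base plate on the other side from the watch. Origin at the centre of its underside. Leave alone.
- loupe: Green eye loupe, 42 mm wide, 36 mm high, standing at the back of the bench. Leave alone.
- hex_block: Dark steel hexagonal block, 56 mm wide, 34 mm high, at the back. Leave alone.
- glass_dome: Clear glass cup, 72 mm wide, 75 mm high, at the back. Leave alone.
- blower: Terracotta-coloured rubber blower, 64 mm wide, 95 mm high, standing to the robot's left. Leave alone.
- screwdriver: Small screwdriver, 130 mm long, lying to the robot's right. Leave alone.
- brush: Small brush, 150 mm long, lying to the robot's right. Leave alone.

How it is judged (in metres and radians):
On the way, in this order (a step that is already met when the one before it is completed fails the run):
1. the lock plunger is pulled up until its pin is out of the hole (value of joint plunger above 0.008 m), for 0.1 s.
2. the sleeve stands at the next hole on the watch's side with the pin dropped into it (((y of watch in the frame of stand above 0 m and value of joint sleeve between 0.0465 and 0.0535 m and value of joint plunger below 0.002 m) or (y of watch in the frame of stand below 0 m and value of joint sleeve between -0.0535 and -0.0465 m and value of joint plunger below 0.002 m))), for 0.2 s.
At the end, for the whole second after the job is handed in: The sleeve rests within 3.5 mm of the next hole on the watch's side, the lens is within 20 mm (seen from above) of the upright watch, and the gripper's fingers still touch the knob (over 1 N) and hold it pressed at least 2 mm below its rest height, throughout the last second (((y of watch in the frame of stand above 0 m and value of joint sleeve between 0.0465 and 0.0535 m and value of joint plunger below -0.002 m and velocity of joint sleeve between -0.02 and 0.02 m/s) or (y of watch in the frame of stand below 0 m and value of joint sleeve between -0.0535 and -0.0465 m and value of joint plunger below -0.002 m and velocity of joint sleeve between -0.02 and 0.02 m/s)) and horizontal distance between lens and watch below 0.02 m and contact force between the fingers and plunger_c2 above 1 N and angle between watch's own z axis and vertical below 0.1 rad); the arm keeps its last pose, push and grip.
It fails at once if the watch is moved more than 15 mm (distance of watch from where it was at the start of the episode above 0.015 m).
It fails at once if another loose thing on the bench is moved more than 20 to 30 mm (distance of empty_holder from where it was at the start of the episode above 0.02 m or distance of any of loupe, hex_block, blower, screwdriver, brush, glass_dome from where it was at the start of the episode above 0.03 m).
It also fails if it takes over 38 s, if anything falls off the work surface, if the arm or the gripper's body presses on something with over 40 N, if the wrist force passes 120 N, or if a joint passes its speed limit or range.

## Robot

A 7-joint arm with a two-finger parallel gripper is mounted at the origin on the work surface. World frame = base frame: x ahead of the robot, y to its left, z up, the work surface at z = 0. Lengths are in m, angles in degrees, forces in N, time in s.
With the tool pointing down it reaches from about 0.425 to 0.875 m from the base axis. Payload 4.7 kg.
Tool frame: the origin (TCP) lies at the very end of the fingers, on their centre line; the grasp point (between the pads) lies 19 mm behind it; z points along the fingers, x is the direction in which the jaws open and shut, and the axes are right-handed (so a half turn about z gives the same grasp; the last joint's range is limited). The gripper opens to 87 mm and grips with 3 to 60 N. Pads are 19 mm wide; open, the fingers measure 117 mm over their backs; the gripper's body (75 mm by 190 mm) begins 51 mm behind the grasp point.
Start: joints at [64.693, 18.392, -4.016, 83.108, 1.295, 78.541, -3.26], TCP at [0.286, -0.584, 0.19] pointing down, gripper open.
Joint ranges: [-163.93, 163.93], [-17.29, 119.83], [-79.2, 71.16], [3.27, 140.29], [-89.18, 269.18], [5.43, 117.66], [-154.24, 154.24]. Speed limits (degrees/s): [147.25, 147.25, 180, 180, 180, 180, 180].

## Interface

Orientations are given as [roll, pitch, yaw] about the fixed x, y, z axes, in that order (R = Rz(yaw) Ry(pitch) Rx(roll)).
In Python, from cell import sensors, vision, env gives the robot as it stands.
- The arm moves only by the shell command python3 -m inch 'ROWS' [OPENING] [FORCE]. ROWS is a JSON object of lists of equal length, an entry for each row: "dp": the shift along the tool's x, y, z in m, a list of three; "turn": the turn about the tool's z in degrees. A call has 1 to 8 rows; each row shifts and turns the commanded pose from where the row before left it, along the tool's axes as they then stand; what a row does not reach is not made up. A row lasts 1/8 s, in which the tool goes at most 62.5 mm and 10.7 degrees, less where a joint would pass 70% of its speed; a pose out of reach is approached as far as the arm can. A call is refused whole if a number of a shift passes 0.0625 or a number of a turn 10.7, either way. A call with a gripper value outside its range is refused whole. OPENING is the closure, from -1 (fully open) to 1 (shut), set as the call begins (- or left out, the last holds). The fingers move at their own pace and stop on an object; FORCE is the grip in N (left out, the last holds). Time passes only in rows, so rows that do not move let the fingers close. It gives the time, the measured TCP pose, the force and the opening at its end, in the units of the state.
- sensors.get_obs(): the state, without advancing time (a new reading comes with each control period).
- vision.read_camera(name): name is "scene" or "top" or "wrist"; returns the picture (400x640x3 uint8, blue, green, red); there is no depth.
- vision.get_calibration(name): a dict with "K" (3x3 intrinsics, pixels), "pose" (4x4, takes a point from camera to world coordinates). Camera axes: x right, y down, z forward; pixel columns grow to the right and rows downward; lengths in m; the calibration is good to about 2 mm. A picture is of the moment at which its call begins: read the wrist's pose just before it. get_calibration takes no time and is no camera call; for the wrist camera it gives the pose at the moment of the call.
- env.sign_off(): hands the job in, once; it reports no verdict.
The state is a dict: "time_s": time; "qpos": joint angles; "joint_velocities": joint speeds; "effort": joint torques, N m; "tool_pos": TCP position; "tool_rot": TCP orientation; "force": force on the tool from outside, world axes, zero at the start; "wrist_torque": the same for the moment, N m; "grip_width": finger opening in m.
Only numpy, scipy, OpenCV 4.12 (cv2) and the standard library are available. Lean on these libraries where they do the work, as an engineer would, in place of code of your own. Each camera call takes 0.05 s, during which the arm holds its last target.

## Working session

There is one attempt and no reset: what is moved stays moved. The work goes in short steps, Python scripts to look and compute and a shell command to move; the robot and the scene stay as the last step left them, time stands still between calls to the robot, and variables do not carry over. Pictures are saved under pics/ and viewed, and the job is handed in when it is done.

```bash
ls; mkdir -p pics
python3 - <<'E'
from cell import sensors, vision, env
import cv2
o=sensors.get_obs(); print(o)
for n in ["scene","top"]:
    cv2.imwrite(f"pics/{n}0.png",vision.read_camera(n)); c=vision.get_calibration(n); print(n,c)
E
```

```text
pics
{'time_s': 0.0, 'qpos': array([64.69399805, 18.43942988, -4.01662328, 83.17438919,  1.29559706,
       78.54025302, -3.25941745]), 'joint_velocities': array([-0.00928495,  0.04978017,  0.07972852,  0.03636213, -0.02607655,
       -0.10048667, -0.02867013]), 'effort': array([ 3.82304770e-04, -4.91292250e+01, -4.04002592e-01, -3.12534928e+01,
       -6.42914884e-02,  4.38415934e-02,  1.69747864e-04]), 'tool_pos': array([ 0.28579251, -0.58312236,  0.18906202]), 'tool_rot': array([ 1.79994062e+02,  1.08792092e-01, -6.38825276e+01]), 'force': array([-0.02172164,  0.19766332,  0.20751346]), 'wrist_torque': array([-0.02036587,  0.03383657, -0.05392031]), 'grip_width': 0.08707254598483362}
scene {'K': array([[385.11018259,   0.        , 313.16212025],
       [  0.        , 385.11018259, 208.40013366],
       [  0.        ,   0.        ,   1.        ]]), 'pose': array([[-0.41518073,  0.69402222, -0.58818204,  1.16377066],
       [ 0.90957302,  0.30432768, -0.28295155,  0.29672997],
       [-0.01737459, -0.65247055, -0.75761488,  0.9034469 ],
       [ 0.        ,  0.        ,  0.        ,  1.        ]])}
top {'K': array([[510.0163939 ,   0.        , 325.69937509],
       [  0.        , 510.0163939 , 191.61808658],
       [  0.        ,   0.        ,   1.        ]]), 'pose': array([[-0.02136398, -0.99726154,  0.07080252,  0.48371998],
       [-0.99962238,  0.02253136,  0.01573028,  0.00466683],
       [-0.01728248, -0.07043972, -0.99736631,  1.51684228],
       [ 0.        ,  0.        ,  0.        ,  1.        ]])}
```

View pics/scene0.png

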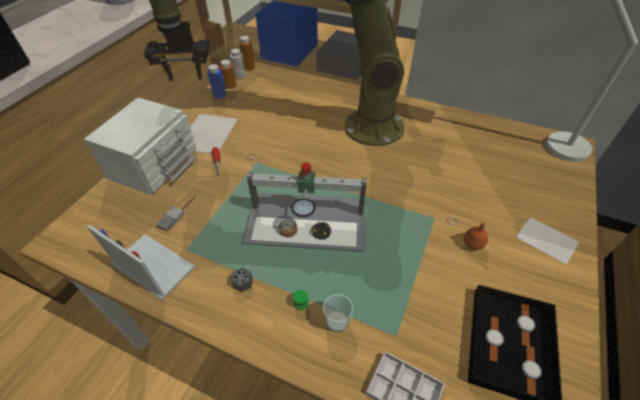

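View pics/top0.png

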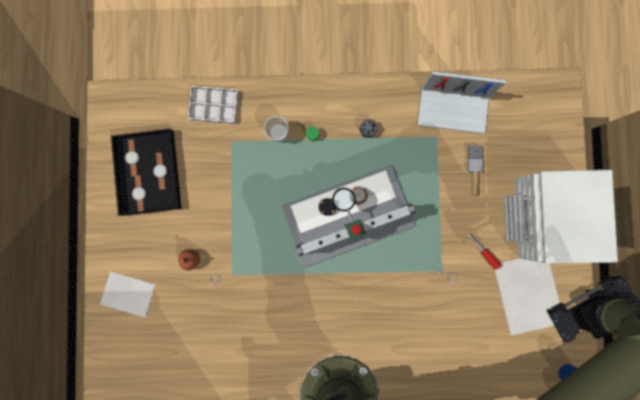

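Both views show the stand in mid-bench. The watch is on the brown holder near top (360,195), and the black empty holder near (327,206). I'll measure the knob, rail and watch next.

```bash
cat > h.py <<'E'
import numpy as np, cv2
from cell import sensors, vision, env
def ray(n,uv,cal=None):
    c=cal or vision.get_calibration(n); K=c["K"];P=c["pose"]
    d=P[:3,:3]@np.linalg.inv(K)@np.array([uv[0],uv[1],1.]); return P[:3,3],d/np.linalg.norm(d)
def onz(n,uv,z,cal=None):
    o,d=ray(n,uv,cal); return o+d*(z-o[2])/d[2]
def tri(rs):
    A=sum(np.eye(3)-np.outer(d,d) for o,d in rs); b=sum((np.eye(3)-np.outer(d,d))@o for o,d in rs)
    x=np.linalg.solve(A,b); return x,[np.linalg.norm((np.eye(3)-np.outer(d,d))@(x-o)) for o,d in rs]
def blobs(im,f,roi,amin=8):
    m=np.zeros(im.shape[:2],np.uint8); x0,y0,x1,y1=roi
    m[y0:y1,x0:x1]=f(im.astype(int)[y0:y1,x0:x1])
    n,l,s,c=cv2.connectedComponentsWithStats(m)
    return [(s[i].tolist(),c[i].round(1).tolist()) for i in range(1,n) if s[i][4]>=amin]
red=lambda a:((a[...,2]>90)&(a[...,2]>2*a[...,1])&(a[...,2]>2*a[...,0])).astype(np.uint8)
E
python3 - <<'E'
from h import *
t=cv2.imread("pics/top0.png"); s=cv2.imread("pics/scene0.png")
print(blobs(t,red,(280,150,430,280)),blobs(s,red,(240,140,380,260)))
a=cv2.resize(t[150:280,270:430],None,fx=5,fy=4.5,interpolation=cv2.INTER_CUBIC)[:600]
a=cv2.resize(t[155:275,270:430],None,fx=5,fy=5,interpolation=cv2.INTER_CUBIC); cv2.imwrite("pics/tz.png",a)
b=cv2.resize(s[150:260,235:385],None,fx=5,fy=5,interpolation=cv2.INTER_CUBIC); cv2.imwrite("pics/sz.png",b)
E
```

```text
[([351, 225, 11, 10, 75], [356.0, 229.3])] [([302, 163, 8, 11, 68], [305.9, 167.2])]
```

View pics/tz.png

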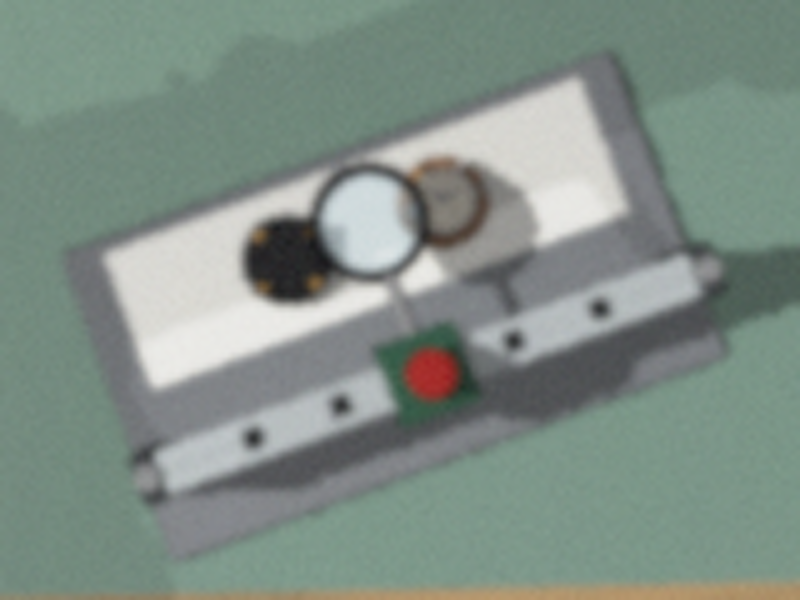

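View pics/sz.png

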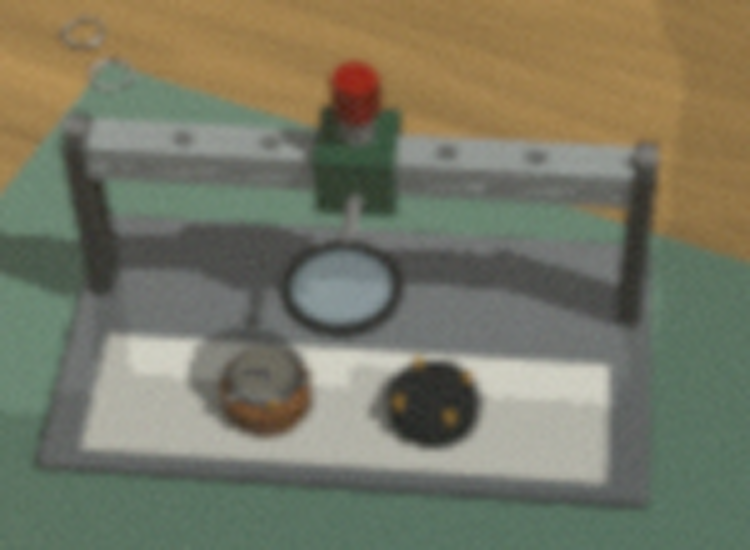

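The enlargements show the watch to the right of the lens in top, at zoom (447,203), which is the stand's -y side. The four open holes are at top zoom (253,438), (341,405), (514,341), (600,308) and scene zoom (537,157), (447,152), (269,142), (183,138). Next I triangulate.

Run:
```python
from h import *
T=lambda p:(270+(p[0]+.5)/5-.5,155+(p[1]+.5)/5-.5); S=lambda p:(235+(p[0]+.5)/5-.5,150+(p[1]+.5)/5-.5)
th=[(253,438),(341,405),(514,341),(600,308)]; sh=[(537,157),(447,152),(269,142),(183,138)]
H=[]
for a,b in zip(th,sh):
    x,e=tri([ray("top",T(a)),ray("scene",S(b))]); H.append(x); print("hole",x.round(4),np.round(e,4), onz("top",T(a),.137).round(4), onz("scene",S(b),.137).round(4))
H=np.array(H); print("mid",H.mean(0)); d=H[0]-H[3]; print("yaw from y axis",np.degrees(np.arctan2(-d[0],d[1])),np.linalg.norm(d))
k,e=tri([ray("top",(356,229.3)),ray("scene",(305.9,167.2))]); print("knob",k,e)
# knob top-face in top view and scene
print("knob top@.192",onz("top",(356,229.3),.190))
w=tri([ray("top",T((447,203))),ray("scene",S((266,372)))]);print("watch",w)
ln=tri([ray("top",T((370,220))),ray("scene",S((342,287)))]);print("lens",ln)
yaw=np.arctan2(-d[0],d[1]);R=np.array([[np.cos(yaw),-np.sin(yaw)],[np.sin(yaw),np.cos(yaw)]])
for q in (k,w[0],ln[0]): print(R.T@(q[:2]-H.mean(0)[:2]))
```

```text
hole [0.4457 0.0435 0.1386] [0.0007 0.0007] [0.4454 0.0442 0.137 ] [0.4445 0.0423 0.137 ]
hole [ 0.4624 -0.0041  0.1388] [0.0005 0.0005] [ 0.4621 -0.0036  0.137 ] [ 0.461  -0.0053  0.137 ]
hole [ 0.495  -0.0985  0.1389] [0.0011 0.0011] [ 0.4946 -0.0977  0.137 ] [ 0.4938 -0.1006  0.137 ]
hole [ 0.5116 -0.145   0.1388] [0.0008 0.0008] [ 0.5113 -0.1445  0.137 ] [ 0.5104 -0.1468  0.137 ]
mid [ 0.47869369 -0.0510471   0.13878471]
yaw from y axis 19.280369917013548 0.19968461393499431
knob [ 0.47831255 -0.05133923  0.18365522] [np.float64(0.00024396471641350664), np.float64(0.0002439647164134668)]
knob top@.192 [ 0.47823578 -0.05085241  0.19      ]
watch (array([ 0.57592772, -0.0682011 ,  0.03944184]), [np.float64(0.00017876047485255545), np.float64(0.00017876047485265362)])
lens (array([ 0.56267921, -0.02226756,  0.12106034]), [np.float64(0.000355851221316446), np.float64(0.0003558512213164726)])
[-0.00045622 -0.0001499 ]
[ 0.08611649 -0.04829771]
[ 0.08877787 -0.00056586]
```

Holes, knob and lens agree with the stated geometry to about 2 mm, with yaw about 19.3°. The watch is at stand (86,-48) mm, so I slide toward -y. The white drawer unit stands near my straight path, so I'll check its height and position.

Run:
```python
from h import *
t=cv2.imread("pics/top0.png"); s=cv2.imread("pics/scene0.png")
cv2.imwrite("pics/tc.png",cv2.resize(t[150:350,440:640],None,fx=3,fy=3,interpolation=cv2.INTER_CUBIC))
cv2.imwrite("pics/sc.png",cv2.resize(s[20:220,70:270],None,fx=3,fy=3,interpolation=cv2.INTER_CUBIC))
```

```text
(no output)
```

View pics/tc.png

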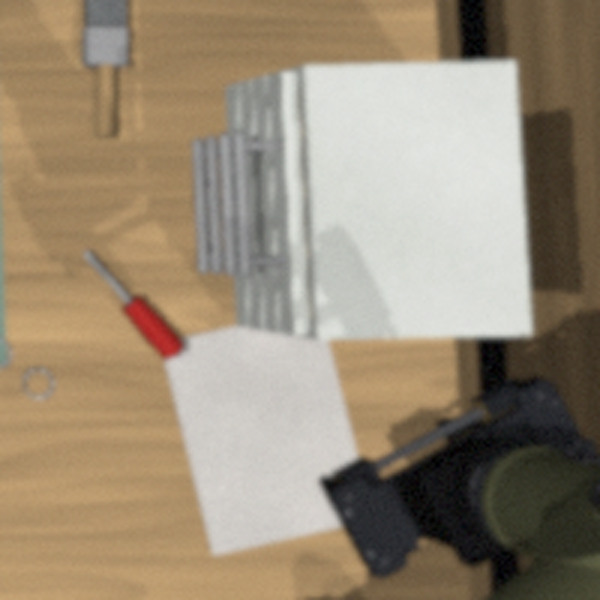

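View pics/sc.png

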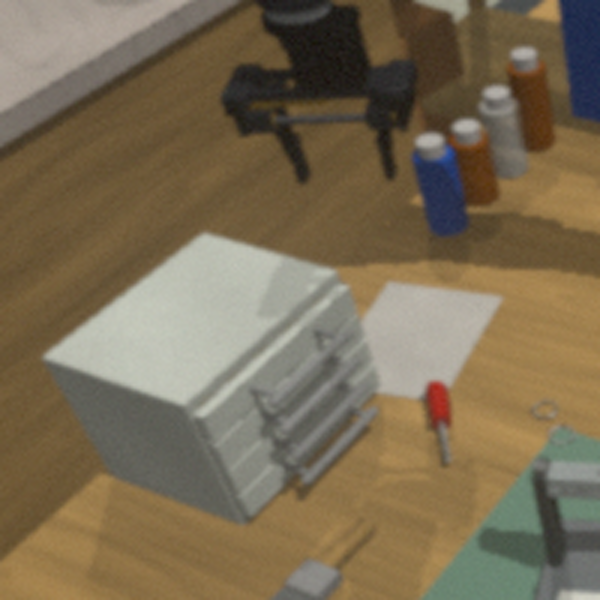

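The cabinet's near top corner is at top zoom (318,337) and scene zoom (338,273). The bottles are on the side toward the robot.

Run:
```python
from h import *
T=lambda p:(440+p[0]/3,150+p[1]/3); S=lambda p:(70+p[0]/3,20+p[1]/3)
print(tri([ray("top",T((318,337))),ray("scene",S((338,273)))]))
print("bottle cap",onz("scene",S((430,150)),.12))
```

```text
(array([ 0.38102015, -0.54415981,  0.16604034]), [np.float64(0.0010589380159909889), np.float64(0.001058938015990977)])
bottle cap [ 0.06105928 -0.65208942  0.12      ]
```

Cabinet top is at 0.166 m, so I raise the tool to 0.25, turn to the rail direction and cross.

```bash
python3 -m inch '{"dp":[[0,0,-0.06],[-0.044,-0.036,0],[-0.044,-0.036,0],[-0.044,-0.036,0],[-0.044,-0.036,0],[-0.044,-0.036,0],[-0.044,-0.036,0],[-0.044,-0.036,0]],"turn":[6.8,0,0,0,0,0,0,0]}' -1
```

```text
time_s: 1.1
tool_pos: [0.4222, -0.2078, 0.2499]
tool_rot: [180.0, -0.0, -70.7]
force: [1.2, 0.2, 0.6]
grip_width: 0.0873
```

```bash
python3 -m inch '{"dp":[[-0.044,-0.036,0],[-0.044,-0.036,0],[-0.02,-0.02,0],[0,0,0],[0,0,0]],"turn":[0,0,0,0,0]}'
python3 - <<'E'
from h import *
o=sensors.get_obs();print(o["tool_pos"],o["tool_rot"],o["force"])
c=vision.get_calibration("wrist");im=vision.read_camera("wrist");cv2.imwrite("pics/w1.png",im)
np.savez("w1.npz",K=c["K"],pose=c["pose"]);print(blobs(im,red,(0,0,640,400),40))
E
```

```text
time_s: 1.72
tool_pos: [0.4726, -0.0785, 0.2498]
tool_rot: [179.9, -0.0, -70.8]
force: [0.0, 0.5, -0.2]
grip_width: 0.087
[ 0.47259172 -0.07847464  0.24977567] [ 1.79938153e+02 -1.26572597e-02 -7.07554765e+01] [ 0.00249493  0.53979446 -0.15962003]
[([276, 178, 33, 31, 736], [291.4, 193.3])]
```

View pics/w1.png

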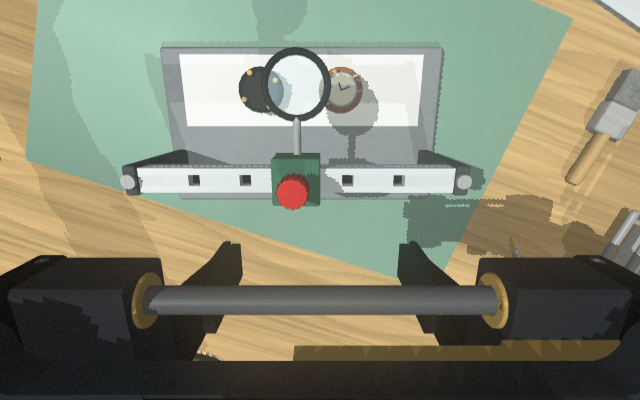

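The wrist view shows the rail level in the picture, so the yaw is right. The knob is at (291,193), and the holes at (194,180), (245,180), (347,181), (399,181).

Run:
```python
from h import *
d=np.load("w1.npz");c=dict(K=d["K"],pose=d["pose"])
o=sensors.get_obs()["tool_pos"]; print("cam",c["pose"][:3,3])
hs=[onz("wrist",p,.137,c) for p in [(194,180.3),(245.3,180.3),(347.2,180.7),(399,181)]]
print(np.round(hs,4),np.mean(hs,0)); 
for z in (.179,.192): print(z,onz("wrist",(291.4,193.3),z,c))
k,e=tri([ray("top",(356,229.3)),ray("scene",(305.9,167.2)),ray("wrist",(291.4,193.3),c)]);print(k,e)
dd=k-o; a=np.radians(-70.7); print("tool dx,dy",np.cos(a)*dd[0]+np.sin(a)*dd[1], np.sin(a)*dd[0]-np.cos(a)*dd[1])
```

```text
cam [ 0.54810529 -0.05116366  0.4448286 ]
[[ 0.4439  0.0422  0.137 ]
 [ 0.4605 -0.0051  0.137 ]
 [ 0.4929 -0.0993  0.137 ]
 [ 0.5094 -0.1472  0.137 ]] [ 0.4766687  -0.05232055  0.137     ]
0.179 [ 0.47445216 -0.05156825  0.179     ]
0.192 [ 0.47805407 -0.05154846  0.192     ]
[ 0.47729918 -0.05150662  0.1834919 ] [np.float64(0.0009864131237333645), np.float64(0.0007718936975976858), np.float64(0.001545223112668155)]
tool dx,dy -0.02422504152449806 -0.013517675754068042
```

```bash
python3 -m inch '{"dp":[[-0.0245,-0.0138,0],[0,0,0],[0,0,0.03],[0,0,0.03],[0,0,0.02],[0,0,0.01],[0,0,0]],"turn":[0,0,0,0,0,0,0]}' -1
python3 - <<'E'
from h import *
o=sensors.get_obs();print(o["tool_pos"],o["tool_rot"],o["force"])
cv2.imwrite("pics/w2.png",vision.read_camera("wrist"))
E
```

```text
time_s: 2.65
tool_pos: [0.4776, -0.0506, 0.1598]
tool_rot: [179.9, 0.0, -70.8]
force: [0.0, 0.4, 0.2]
grip_width: 0.0867
[ 0.47763219 -0.0505534   0.15984968] [ 1.79948263e+02  1.40720440e-02 -7.07623749e+01] [0.00106096 0.3993315  0.16689488]
```

View pics/w2.png

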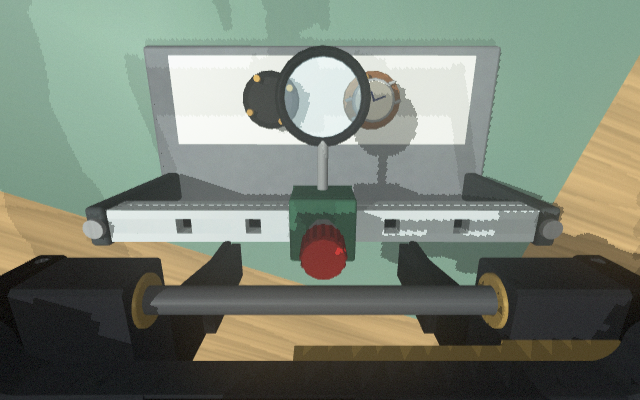

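The knob at (323,250) sits between the fingertips at (240) and (400). I close.

```bash
python3 -m inch '{"dp":[[0,0,0],[0,0,0],[0,0,0],[0,0,0],[0,0,0],[0,0,0]],"turn":[0,0,0,0,0,0]}' 1 40
```

```text
time_s: 3.45
tool_pos: [0.4781, -0.0496, 0.1601]
tool_rot: [180.0, -0.0, -70.7]
force: [0.0, -0.4, 1.0]
grip_width: 0.0347
```

```bash
python3 -m inch '{"dp":[[0,0,0],[0,0,0],[0,0,0],[0,0,0]],"turn":[0,0,0,0]}'
```

```text
time_s: 3.95
tool_pos: [0.478, -0.0496, 0.1601]
tool_rot: [180.0, -0.0, -70.7]
force: [-0.2, 0.1, -0.9]
grip_width: 0.0017
```

The fingers closed to 1.7 mm, so the knob was missed. I look again.

Run:
```python
from h import *
o=sensors.get_obs();print(o["tool_pos"],o["force"],o["grip_width"])
c=vision.get_calibration("wrist");print(c["pose"].round(3).tolist())
cv2.imwrite("pics/w3.png",vision.read_camera("wrist"))
s=vision.read_camera("scene");cv2.imwrite("pics/s3.png",cv2.resize(s[110:240,235:385],None,fx=5,fy=4.6,interpolation=cv2.INTER_CUBIC))
t=vision.read_camera("top");cv2.imwrite("pics/t3.png",cv2.resize(t[155:275,270:430],None,fx=5,fy=5,interpolation=cv2.INTER_CUBIC))
```

```text
[ 0.47803686 -0.04961715  0.16011321] [-0.2221177   0.10890342 -0.8646378 ] 0.0016751353248358443
[[0.331, -0.903, -0.275, 0.553], [-0.944, -0.317, -0.097, -0.022], [0.0, 0.291, -0.957, 0.355], [0.0, 0.0, 0.0, 1.0]]
```

View pics/w3.png

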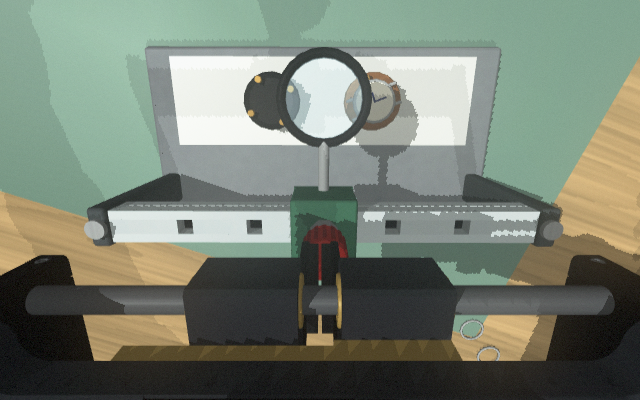

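View pics/s3.png

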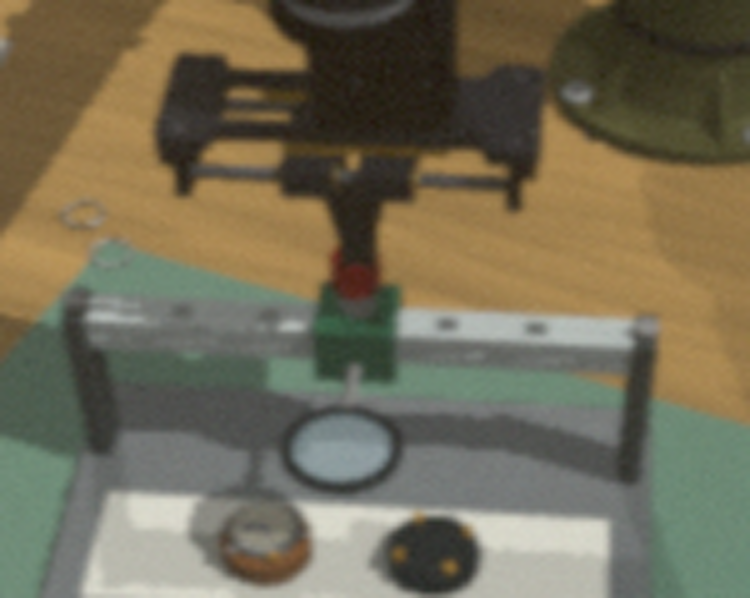

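View pics/t3.png

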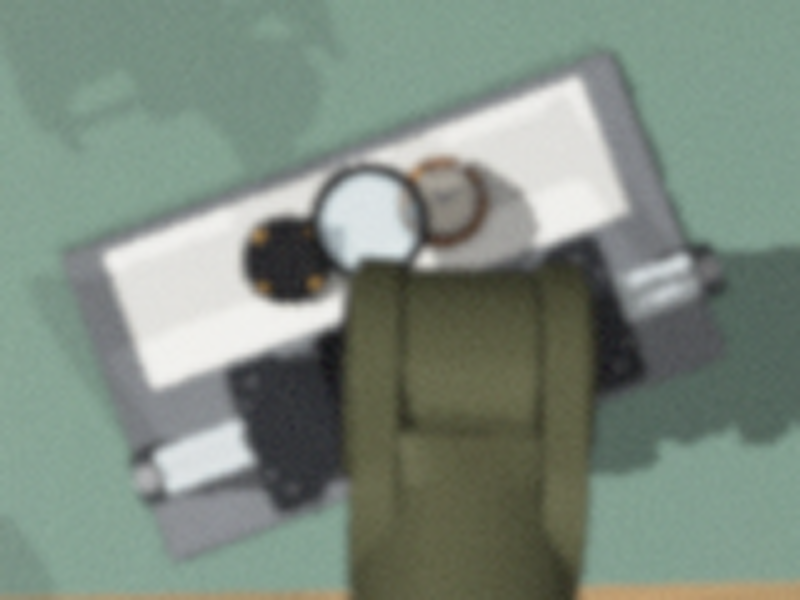

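Run:
```python
from h import *
c=vision.get_calibration("wrist");K=c["K"];P=c["pose"];print(K)
o=sensors.get_obs();p=o["tool_pos"]
def pr(x):
    q=P[:3,:3].T@(np.array(x)-P[:3,3]);q2=K@q;return (q2[:2]/q2[2]).round(1),q[2].round(3)
print("tcp",pr(p)); 
for z in (.16,.179,.2,.22,.25): print(z,pr([p[0],p[1],z]))
ax=np.array([np.cos(np.radians(-70.7)),np.sin(np.radians(-70.7)),0])
for s in (-.0435,.0435): print(pr(p+ax*s))
for z in (.148,.166,.192): print("knob",z,pr([.4775,-.0513,z]))
a=cv2.imread("pics/w3.png")[180:360,230:410];cv2.imwrite("pics/w3z.png",cv2.resize(a,None,fx=3.3,fy=3.3,interpolation=cv2.INTER_CUBIC))
a=cv2.imread("pics/w2.png")[180:330,200:440];cv2.imwrite("pics/w2z.png",cv2.resize(a,None,fx=3.3,fy=3.3,interpolation=cv2.INTER_CUBIC))
```

```text
[[321.35887251   0.         319.50336914]
 [  0.         321.35887251 206.26977048]
 [  0.           0.           1.        ]]
tcp (array([320.7, 236.6]), np.float64(0.21))
0.16 (array([320.7, 236.5]), np.float64(0.21))
0.179 (array([320.8, 248.6]), np.float64(0.192))
0.2 (array([321., 265.]), np.float64(0.172))
0.22 (array([321.2, 284.6]), np.float64(0.153))
0.25 (array([321.6, 325.4]), np.float64(0.124))
(array([254.1, 236.5]), np.float64(0.21))
(array([387.3, 236.6]), np.float64(0.21))
knob 0.148 (array([322.7, 231.3]), np.float64(0.222))
knob 0.166 (array([323. , 241.6]), np.float64(0.205))
knob 0.192 (array([323.5, 260. ]), np.float64(0.18))
```

View pics/w3z.png

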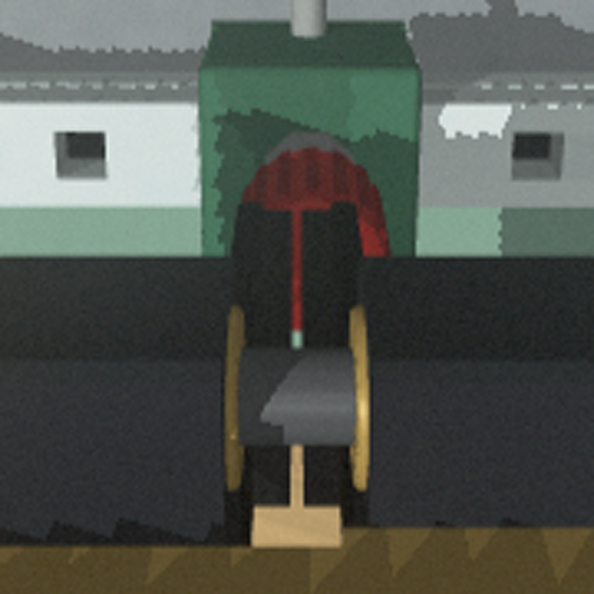

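View pics/w2z.png

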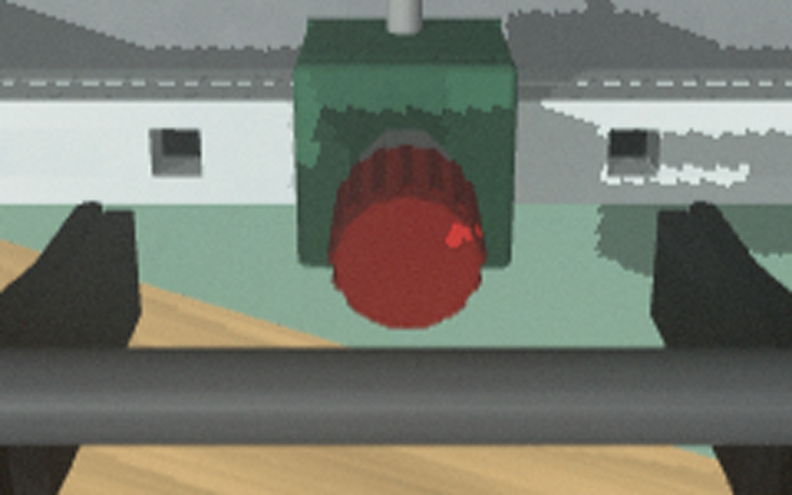

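The fingers are seen above the knob's top face: red shows through the gap, and the tips project to about z=0.19. So the real fingertips stand about 30 mm above the reported TCP. I open and measure the tips in two views.

```bash
python3 -m inch '{"dp":[[0,0,0],[0,0,0],[0,0,0],[0,0,0],[0,0,0],[0,0,0],[0,0,0]],"turn":[0,0,0,0,0,0,0]}' -1
python3 - <<'E'
from h import *
o=sensors.get_obs();print(o["tool_pos"],o["force"],o["grip_width"])
c=vision.get_calibration("wrist");np.savez("w4.npz",K=c["K"],pose=c["pose"])
cv2.imwrite("pics/w4.png",vision.read_camera("wrist"))
s=vision.read_camera("scene");cv2.imwrite("pics/s4.png",s);cv2.imwrite("pics/s4z.png",cv2.resize(s[110:210,250:370],None,fx=6,fy=6,interpolation=cv2.INTER_CUBIC))
E
```

```text
time_s: 4.97
tool_pos: [0.478, -0.0496, 0.1601]
tool_rot: [180.0, -0.0, -70.7]
force: [-0.0, 0.7, 0.3]
grip_width: 0.0627
[ 0.47803818 -0.04961229  0.16013356] [-0.04070958  0.67924678  0.25086877] 0.06266203945096993
```

View pics/s4z.png

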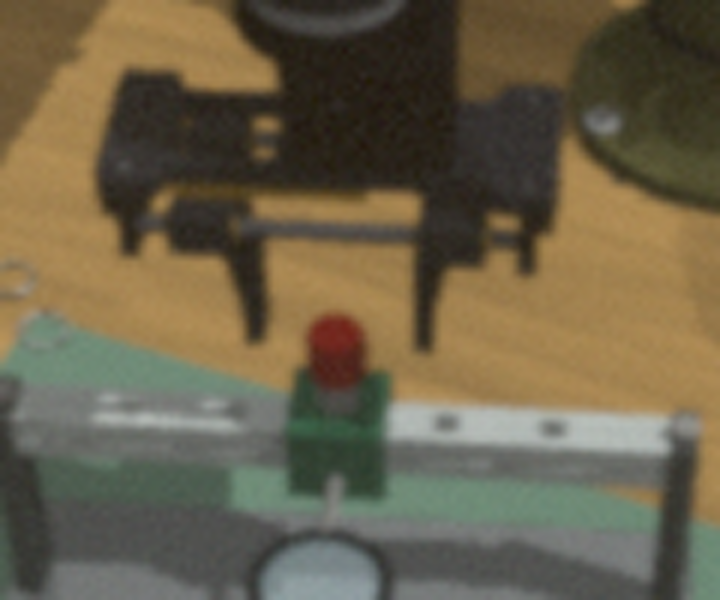

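View pics/w4.png

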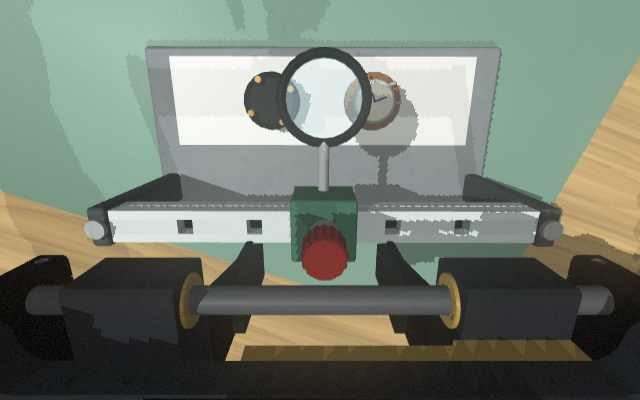

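The tips are at scene zoom (257,340) and (424,348), level with the top of the knob, and at wrist (376,243) and (264,243).

Run:
```python
from h import *
d=np.load("w4.npz");c=dict(K=d["K"],pose=d["pose"])
S=lambda p:(250+(p[0]+.5)/6-.5,110+(p[1]+.5)/6-.5)
for a,b in (((381,243),(256,340)),((259,243),(424,348))):
    print(tri([ray("wrist",a,c),ray("scene",S(b))]))
# rod
print("rod",tri([ray("wrist",(321,300),c),ray("scene",S((333,231)))]))
```

```text
(array([ 0.49876595, -0.07962468,  0.19345419]), [np.float64(0.002393307941311681), np.float64(0.0023933079413117437)])
(array([ 0.47345641, -0.01297365,  0.1911154 ]), [np.float64(0.0019738521107537993), np.float64(0.001973852110753849)])
rod (array([ 0.50271882, -0.03989571,  0.27373357]), [np.float64(0.0006502883384153357), np.float64(0.000650288338415409)])
```

The tips are at z≈0.192, 32 mm above the reported TCP, and both views agree. I lower by 31 mm and shift 2 mm along x.

```bash
python3 -m inch '{"dp":[[0.002,0,0],[0,0,0],[0,0,0.008],[0,0,0.008],[0,0,0.008],[0,0,0.007],[0,0,0]],"turn":[0,0,0,0,0,0,0]}' -1
python3 - <<'E'
from h import *
o=sensors.get_obs();print(o["tool_pos"],o["force"],o["grip_width"])
cv2.imwrite("pics/w5.png",vision.read_camera("wrist"))
s=vision.read_camera("scene");cv2.imwrite("pics/s5z.png",cv2.resize(s[110:210,250:370],None,fx=6,fy=6,interpolation=cv2.INTER_CUBIC))
E
```

```text
time_s: 5.95
tool_pos: [0.4781, -0.0514, 0.1283]
tool_rot: [179.9, 0.0, -70.7]
force: [-0.1, -0.1, 0.5]
grip_width: 0.0873
[ 0.47813871 -0.05139357  0.12834295] [-0.05580399 -0.11165086  0.50614714] 0.0872812655519195
```

View pics/s5z.png

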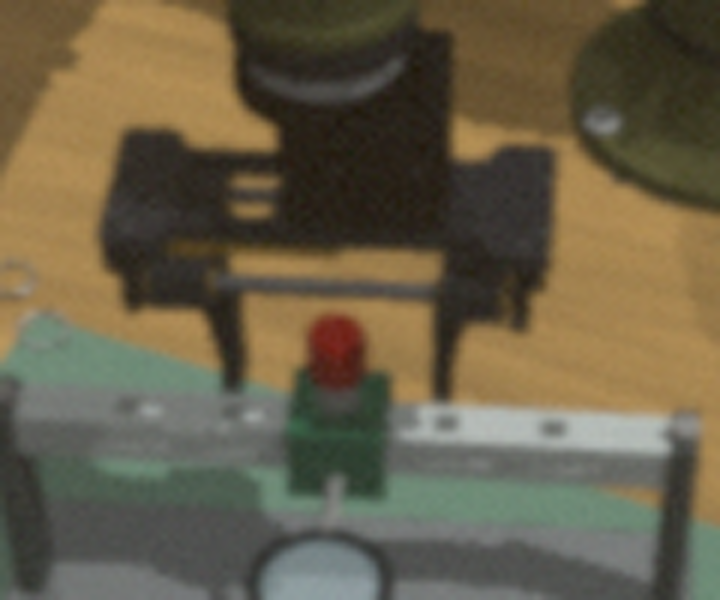

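View pics/w5.png

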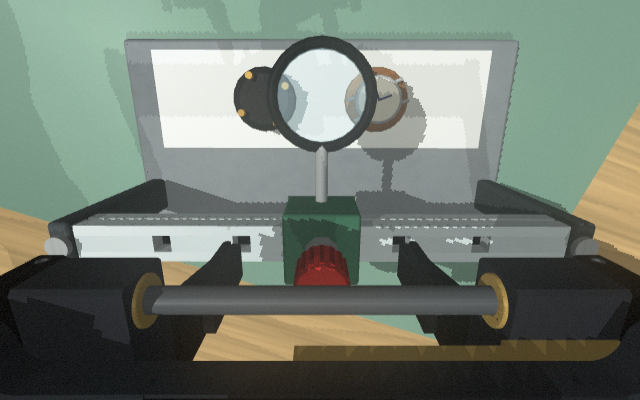

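The tips now reach the bushing's level, at scene zoom (233,390) and (443,395), with the knob between them. Closing.

```bash
python3 -m inch '{"dp":[[0,0,0],[0,0,0],[0,0,0],[0,0,0],[0,0,0],[0,0,0],[0,0,0],[0,0,0]],"turn":[0,0,0,0,0,0,0,0]}' 1 40; python3 -m inch '{"dp":[[0,0,0],[0,0,0]],"turn":[0,0]}'
```

```text
time_s: 7.05
tool_pos: [0.4787, -0.0516, 0.1291]
tool_rot: [180.0, -0.0, -70.7]
force: [0.4, -0.5, -1.0]
grip_width: 0.0249
time_s: 7.3
tool_pos: [0.4787, -0.0516, 0.1292]
tool_rot: [-180.0, -0.0, -70.7]
force: [-0.3, -0.0, -0.3]
grip_width: 0.025
```

Gripped at 25 mm. Now I lift 12 mm.

```bash
python3 -m inch '{"dp":[[0,0,-0.004],[0,0,-0.004],[0,0,-0.004],[0,0,0],[0,0,0]],"turn":[0,0,0,0,0]}'
python3 - <<'E'
from h import *
s=vision.read_camera("scene");cv2.imwrite("pics/s6z.png",cv2.resize(s[110:210,250:370],None,fx=6,fy=6,interpolation=cv2.INTER_CUBIC))
E
```

```text
time_s: 7.92
tool_pos: [0.4784, -0.0513, 0.1405]
tool_rot: [180.0, 0.0, -70.7]
force: [3.9, 0.3, -10.9]
grip_width: 0.0247
```

View pics/s6z.png

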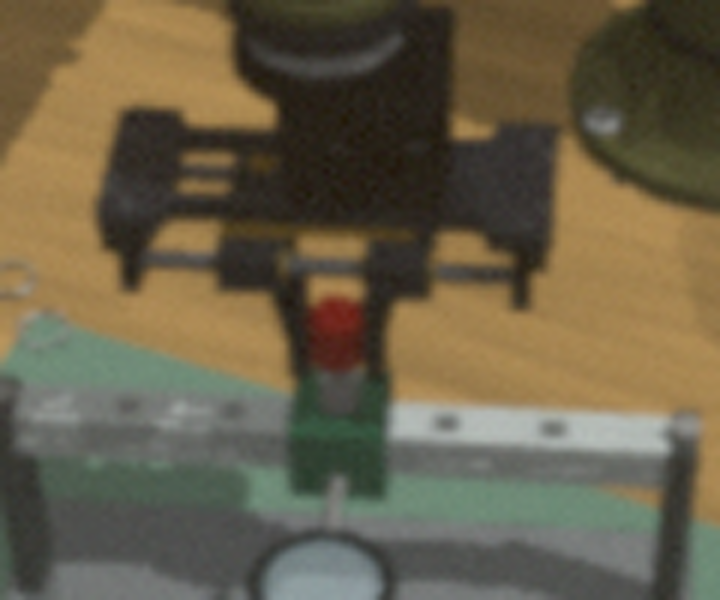

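Force is 10.9 N down at 11 mm of lift, and the picture shows the knob raised above the bushing. Sliding along tool +x toward the watch.

```bash
python3 -m inch '{"dp":[[0.008,0,0],[0.01,0,0],[0.01,0,0],[0.01,0,0],[0.008,0,0],[0.004,0,0],[0,0,0],[0,0,0]],"turn":[0,0,0,0,0,0,0,0]}'
python3 - <<'E'
from h import *
o=sensors.get_obs();print(o["tool_pos"],o["force"])
s=vision.read_camera("scene");cv2.imwrite("pics/s7z.png",cv2.resize(s[110:260,235:385],None,fx=4,fy=4,interpolation=cv2.INTER_CUBIC))
w=vision.read_camera("wrist");cv2.imwrite("pics/w7.png",w)
E
```

```text
time_s: 8.98
tool_pos: [0.4953, -0.0995, 0.1412]
tool_rot: [180.0, -0.1, -70.7]
force: [2.2, -0.6, -11.9]
grip_width: 0.0246
[ 0.49530641 -0.09952874  0.14123534] [  2.1613162   -0.64082193 -11.86935742]
```

View pics/s7z.png

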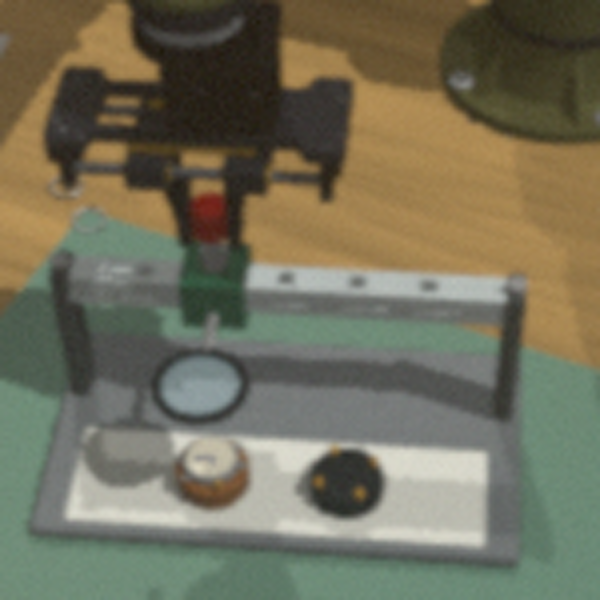

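View pics/w7.png

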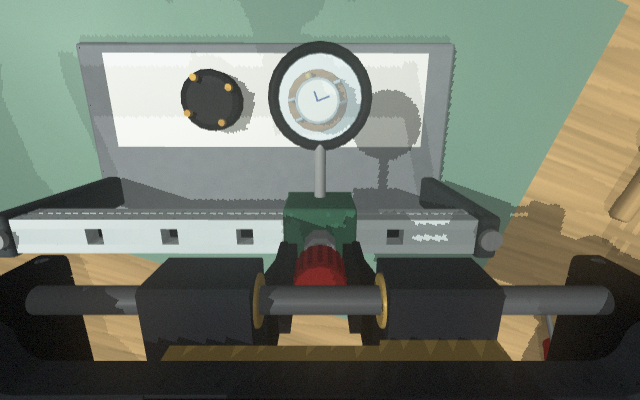

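The wrist view shows the watch (320,98) inside the lens ring. The open holes are at 94, 169, 245 and 395, so the sleeve at 320 sits on the hole. Lowering to rest height.

```bash
python3 -m inch '{"dp":[[0,0,0.004],[0,0,0.004],[0,0,0.003],[0,0,0.001],[0,0,0],[0,0,0],[0,0,0]],"turn":[0,0,0,0,0,0,0]}'
```

```text
time_s: 9.95
tool_pos: [0.4953, -0.0989, 0.1294]
tool_rot: [-180.0, -0.0, -70.7]
force: [-2.1, -1.9, -0.7]
grip_width: 0.0252
```

Force is about 0 at the original rest height, so the pin has dropped in. Now I press down, checking the force.

```bash
python3 -m inch '{"dp":[[0,0,0.001],[0,0,0.0015],[0,0,0.0015],[0,0,0.001],[0,0,0],[0,0,0]],"turn":[0,0,0,0,0,0]}'
```

```text
time_s: 10.7
tool_pos: [0.4955, -0.0989, 0.1255]
tool_rot: [-180.0, -0.1, -70.7]
force: [-5.2, -2.0, 8.9]
grip_width: 0.025
```

```bash
python3 -m inch '{"dp":[[0,0,0.001],[0,0,0.0005],[0,0,0],[0,0,0],[0,0,0],[0,0,0]],"turn":[0,0,0,0,0,0]}'
python3 - <<'E'
from h import *
o=sensors.get_obs();print(o["tool_pos"],o["force"],o["grip_width"])
s=vision.read_camera("scene");cv2.imwrite("pics/s8z.png",cv2.resize(s[110:260,235:385],None,fx=4,fy=4,interpolation=cv2.INTER_CUBIC))
w=vision.read_camera("wrist");cv2.imwrite("pics/w8.png",w)
E
```

```text
time_s: 11.45
tool_pos: [0.4956, -0.099, 0.1253]
tool_rot: [-180.0, -0.1, -70.7]
force: [-7.9, -2.3, 15.9]
grip_width: 0.0247
[ 0.49560672 -0.09896783  0.12533154] [-7.8550091  -2.31213459 15.9082078 ] 0.024657153841057197
```

View pics/s8z.png

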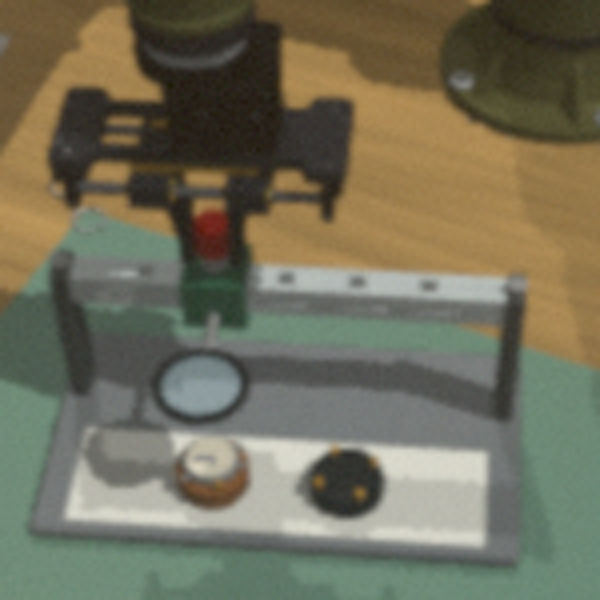

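View pics/w8.png

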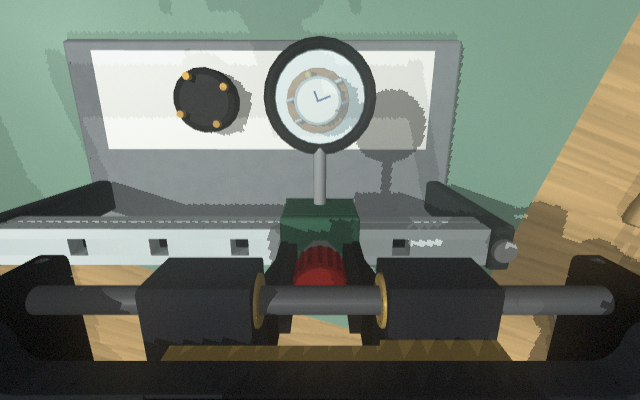

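The knob is hard on its bushing: z stopped at 0.1253, 3.9 mm below rest, while the push rose to 16 N. The sleeve (320) is midway between holes 240 and 401, and the watch is inside the lens ring. Handing in.

```bash
python3 -c "
from cell import env; print(env.sign_off())"
```

```text
the job is handed in; nothing more can be done
None
```

The job is handed in with the gripper still holding the red knob down on its bushing. I lifted the plunger about 11 mm, slid the sleeve about 50 mm to the next hole on the watch's side (stand -y), let the pin drop and pressed the knob home. No verdict was reported.

**Last checks:**
- **Knob:** it stopped 3.9 mm below its rest height while the push rose to 16 N, with the grip at 25 mm.
- **Sleeve:** it stands midway between the neighbouring holes. At rest height the force was about 0, which is how I judged that the pin had dropped.
- **Watch and holder:** the watch is seen inside the lens ring, and the watch and empty holder look unmoved. I did not check the loose things at the back and sides again before handing in.

**Disagreement:** the first grasp closed on nothing, because the fingertips stood about 32 mm above the reported TCP when measured in two views. I lowered by that much and the second grasp held. The robot's clock stood at about 11.5 s, within the 38 s limit.

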